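# Stage a mirror blank and crack the dry box

### The job

Get the dry box ready for loading: seat the round glass blank flat and fully down in the round pocket of the blue nest and let go of it. Then take the black bar handle, break the box's white lid free of its sticky seal and hold it ajar with its front edge about 30 mm up, never letting it fly more than about 70 mm open; finish while still holding it there, lid steady, because it falls back if let go. Leave everything else on the bench where it is.

Things in the scene. Friction and masses are not known exactly. Their poses are not given: they have to be found in the camera images.
- blank_center (a point): centre (half-way up) of the round pale blue-green glass blank, a disc 50 across and 20 thick, 90 g or so, lying flat on a black rubber pad (80 x 80 x 10); z axis: the disc's axis.
- round_pocket (a point): centre of the mouth of the round pocket, 53 across and 8 deep with a small chamfer, in the top of the nest: a fixed blue plate 175 x 90 x 20 high. The blank's centre is 2 mm above this point when it is fully down (12 of its 20 mm stay proud of the plate). The square pocket with the amber filter lies 85 mm along this point's +x axis.
- drybox: fixed aluminium dry box, 170 (x) x 150 (y) x 50 high, orange gasket 3 high on its rim; origin: centre of its underside; x points from the handle side to the hinge side, y along the hinge, z up.
- lid (a joint): angle of the white lid (plate 170 x 150 x 8, 0.35 kg or so; front edge 170 mm from the hinge): 0 shut, growing as the front edge rises, to 1.4 rad; 0.18 rad lifts it 30 mm. The seal grips: the upward pull at the handle must pass a peak of some 17 N (12 to 22) in the first 3 mm of lift, then it drops and is gone by 6 mm; from there 2 to 3 N carry the lid. Let go, it falls to some 8 mm.
- lid_handle (a point): middle of the black round bar of the lid's handle: bar 12 thick, running along the box's y axis, 74 clear between its two posts, 37 above the lid's top, 140 in front of the hinge axis; turns with the lid.
- lid_hinge (a point): middle of the lid's hinge axis, which runs along the box's y axis; the handle bar is 140 mm along -x and 45 mm up from here when the lid is shut.
- filter: amber square glass filter, 40 x 40 x 11, lying in the nest's square pocket; origin: centre of its underside. A bystander.
- mirror_a: loose mirror mount, 117 high, foot 50 x 45, purple mirror; origin under its foot. A bystander.
- mirror_b: loose mirror mount, 117 high, foot 50 x 45, green mirror; origin under its foot. A bystander.
- fork: loose black clamping fork lying flat, about 95 x 38 x 8 (16 at its screw); origin under its middle. A bystander.
- driver: loose screwdriver with a yellow handle, 150 long, lying flat along its x axis. A bystander.
- screwdish: loose steel dish, 60 across, 22 high; origin under its middle. A bystander.
- retainer: loose black retaining ring, 40 across, 10 high; origin under its middle. A bystander.
- jar: loose amber jar with cap, 48 across, 60 high; origin under its middle. A bystander.

How it is judged (in metres and radians):
On the way, in this order (a step that is already met when the one before it is completed fails the run):
1. the blank is seated in the round pocket and released, the lid still shut (horizontal distance between blank_center and round_pocket below 0.003 m and z of blank_center in the frame of round_pocket below 0.0038 m and angle between blank_center's own z axis and vertical below 0.06 rad and contact force between the fingers and blank below 0.05 N and linear speed of blank below 0.02 m/s and value of joint lid below 0.05 rad), for 0.2 s.
2. the lid is free of its seal (value of joint lid above 0.08 rad), for 0.1 s.
At the end, for the whole second after the job is handed in: The blank lies flat, fully down in the round pocket (within 3 mm of its centre, under 2 mm too high, tilted less than 0.06 rad), untouched and at rest; the lid stands still at 0.115 to 0.26 rad (front edge about 20 to 44 mm up), carried by the fingers (contact above 0.8 N) through the last second (horizontal distance between blank_center and round_pocket below 0.003 m and z of blank_center in the frame of round_pocket below 0.0038 m and angle between blank_center's own z axis and vertical below 0.06 rad and contact force between the fingers and blank below 0.05 N and linear speed of blank below 0.02 m/s and value of joint lid between 0.115 and 0.26 rad and velocity of joint lid between -0.05 and 0.05 rad/s and contact force between the fingers and lid above 0.8 N); the arm keeps its last pose, push and grip.
It fails at once if the lid flies more than 0.42 rad (about 70 mm) open (value of joint lid above 0.42 rad).
It fails at once if a bystander is pushed more than 25 mm away or tipped over (distance of any of filter, mirror_a, mirror_b, fork, driver, screwdish, retainer, jar from where it was at the start of the episode above 0.025 m or angle between any of filter, mirror_a, mirror_b, fork, screwdish, retainer, jar's own z axis and vertical above 0.5 rad).
It also fails if it takes over 64 s, if anything falls off the work surface, if the arm or the gripper's body presses on something with over 40 N, if the wrist force passes 120 N, or if a joint passes its speed limit or range.

### The arm

A 6-joint arm with a two-finger parallel gripper is mounted at the origin on the work surface. World frame = base frame: x ahead of the robot, y to its left, z up, the work surface at z = 0. Lengths are in mm, angles in rad, forces in N, time in s.
With the tool pointing down it reaches from about 275 to 825 mm from the base axis. Payload 4.9 kg.
Tool frame: the origin (TCP) lies at the very end of the fingers, on their centre line; the grasp point (between the pads) lies 19 mm behind it (r.grip_depth is the distance from the TCP to the grasp point, in mm); y points along the fingers, x is the direction in which the jaws open and shut, and the axes are right-handed (so a half turn about y gives the same grasp; the last joint's range is limited). The gripper opens to 85 mm and grips with 20 to 120 N. Pads are 22 mm wide; open, the fingers measure 114 mm over their backs; the gripper's body (76 mm by 85 mm) begins 54 mm behind the grasp point. The pads swing forward as they close: fully open they stand 13 mm farther back than shut.
Start: joints at [-1.359, 0.326, -0.193, 1.052, 0, 1.437], TCP at [186.435, -517.456, 231.281] pointing down, gripper open.
Joint ranges: [-2.65, 2.65], [-0.97, 1.79], [-1.3, 1.35], [-1.93, 2.1], [-1.47, 1.37], [-3.14, 3.14]. Speed limits (rad/s): [2.57, 2.57, 3.14, 3.14, 3.14, 3.14].

### API

Orientations are given as a unit quaternion [w, x, y, z].
In Python, from cell import sensors, optics, r gives the robot as it stands.
- The arm moves only by the tool arm_command, never from a script. Its argument "moves" is a list that holds one entry, the list of rows, each a list of 7 numbers: the shift along the tool's x, y, z in cm, then the turn, a rotation vector about the tool's x, y, z in degrees, then the opening, from 0 (shut) to 1 (fully open). A call has 1 to 10 rows; each row shifts and turns the commanded pose from where the row before left it, along the tool's axes as they then stand; what a row does not reach is not made up. A row lasts 1/10 s, in which the tool goes at most 50 mm and 8.59 degrees, less where a joint would pass 70% of its speed; a pose out of reach is approached as far as the arm can. A call with a gripper value outside its range is refused whole. The fingers move at their own pace and stop on an object; the grip force is fixed at half the most. Time passes only in rows, so rows that do not move let the fingers close. It gives the time, the measured TCP pose, the force and the opening at its end, in the units of the state.
- sensors.get_state(): the state, without advancing time (a new reading comes with each control period).
- optics.grab_frame(name): name is "side" or "top"; returns a dict with "image" (480x640x3 uint8, red, green, blue), "K" (3x3 intrinsics, pixels), "R" (3x3) and "t" (3): a world point X has camera coordinates R X + t. Camera axes: x right, y down, z forward; pixel columns grow to the right and rows downward; lengths in mm; the calibration is good to about 2 mm. A picture is of the moment at which its call begins. There is no depth.
- r.sign_off(): hands the job in, once; it reports no verdict.
Trained networks look in a picture, given as the dict that the camera call returned (one of the last four; its "shot" number tells which), for a name from the list of things; names that differ only in an ending like _2 or _b are one class to them, and where a whole thing is asked for, a point or a joint stands for the part that bears it (a point fixed in the world has none). Each returns a list of dicts, best first, with "score" (0 to 1); they miss things now and then, are a little off and sometimes report something else, mostly with a low value. They report only what shows in the picture. A call takes as long as a camera call.
- optics.recognise(picture, label): "xyz" ([x, y, z] in mm, in world coordinates, good to about 4 mm: the middle of the surface that is visible of it).
- optics.cut_out(picture, label): "region" (480x640 bool, what is visible of it).
The state is a dict: "t": time; "qpos": joint angles; "joint_vel": joint speeds; "joint_torque": joint torques, N m; "tcp_pos": TCP position; "orientation": TCP orientation; "wrist_force": force on the tool from outside, world axes, zero at the start; "ft_torque": the same for the moment, N m; "gripper_width": finger opening in mm.
Only numpy, scipy, OpenCV 4.12 (cv2) and the standard library are available. Lean on these libraries where they do the work, as an engineer would, in place of code of your own. Each camera call takes 0.05 s, during which the arm holds its last target.

## Working session

There is one attempt and no reset: what is moved stays moved. The work goes in short steps, Python scripts to look and compute and a tool call to move; the robot and the scene stay as the last step left them, time stands still between calls to the robot, and variables do not carry over. Pictures are saved under pics/ and viewed, and the job is handed in when it is done.

Besides the shell and the picture viewer there is one more tool, called after "Emit:" as a command line: name --argument value ..., lists and objects as JSON in quotes. arm_command: Moves the arm, as the interface text tells. Its arguments: {"type":"object","properties":{"moves":{"type":"array"}},"required":["moves"]}

```bash
ls; mkdir -p pics; cat > h.py <<'E'
import numpy as np, cv2
from cell import sensors, optics, r
def save(f,n): cv2.imwrite('pics/'+n, f['image'][:,:,::-1])
E
python3 - <<'E'
from h import *
print(sensors.get_state())
for c in('top','side'):
    f=optics.grab_frame(c); save(f,c+'0.png'); print(c,f['K'],f['R'],f['t'])
    for l in['blank_center','round_pocket','drybox','lid','lid_handle','lid_hinge','filter','mirror_a','fork','driver','screwdish','retainer','jar']:
        try: print(l,[(np.round(d['xyz']),round(d['score'],2)) for d in optics.recognise(f,l)][:3])
        except Exception as e: print(l,e)
E
```

```text
pics
{'t': 0.0, 'qpos': array([-1.35919511e+00,  3.26927160e-01, -1.93613921e-01,  1.05200672e+00,
        5.68688826e-06,  1.43659119e+00]), 'joint_vel': array([ 0.00033696,  0.00097738, -0.00065056,  0.00119915,  0.00037503,
        0.00036338]), 'joint_torque': array([ 2.25428972e-03, -4.43396616e+01,  2.62440705e+01,  1.54302438e-02,
        2.52913669e-04,  9.20522581e-06]), 'tcp_pos': array([ 186.30814606, -516.84624122,  230.49954964]), 'orientation': array([ 0.57898805, -0.5781439 ,  0.40697621, -0.40606998]), 'wrist_force': array([-0.24539927, -0.09671319,  0.41855044]), 'ft_torque': array([0.03307741, 0.00460578, 0.01435505]), 'gripper_width': 85.50426867596848}
top [[618.20579183   0.         317.15783398]
 [  0.         618.20579183 233.21736254]
 [  0.           0.           1.        ]] [[ 0.06016751 -0.99817417 -0.00531032]
 [-0.97678728 -0.05778099 -0.20627158]
 [ 0.20558813  0.0175979  -0.97848037]] [ -40.24919937  560.51908304 1385.1344731 ]
blank_center [(array([442., -35.,  32.]), 0.7)]
round_pocket [(array([ 570., -238.,   19.]), 0.72)]
drybox [(array([570., 196.
[... 726 characters left out ...]
-0.02000497]
 [-0.49814512 -0.55149615 -0.66910645]
 [ 0.42836406  0.51440049 -0.74289728]] [-429.45999953  318.98952342 1596.13881412]
blank_center []
round_pocket [(array([ 619., -258.,   19.]), 0.64), (array([ 634., -239.,   26.]), 0.27)]
drybox [(array([633., 178.,  62.]), 0.91)]
lid [(array([627., 202.,  62.]), 0.69), (array([ 325., -454.,   61.]), 0.24)]
lid_handle [(array([628., 199.,  60.]), 0.94)]
lid_hinge [(array([631., 177.,  62.]), 0.96)]
filter [(array([ 633., -240.,   23.]), 0.48)]
mirror_a [(array([764., -43.,  74.]), 0.93)]
fork []
driver []
screwdish [(array([687.,   4.,  16.]), 0.52), (array([633., 181.,  62.]), 0.49)]
retainer [(array([ 633., -243.,   25.]), 0.69)]
jar []
```

View pics/top0.png

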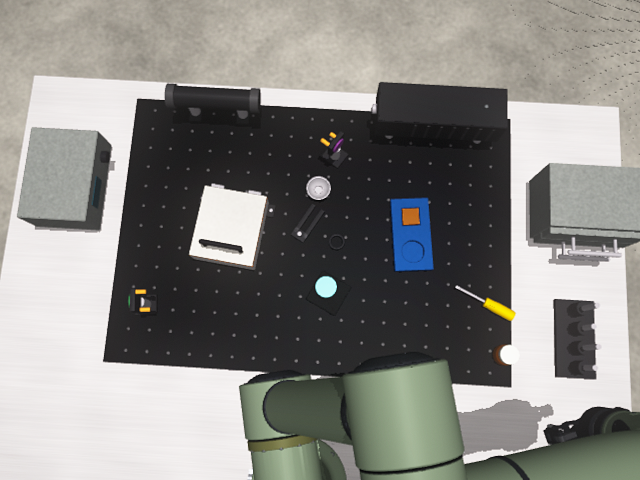

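View pics/side0.png

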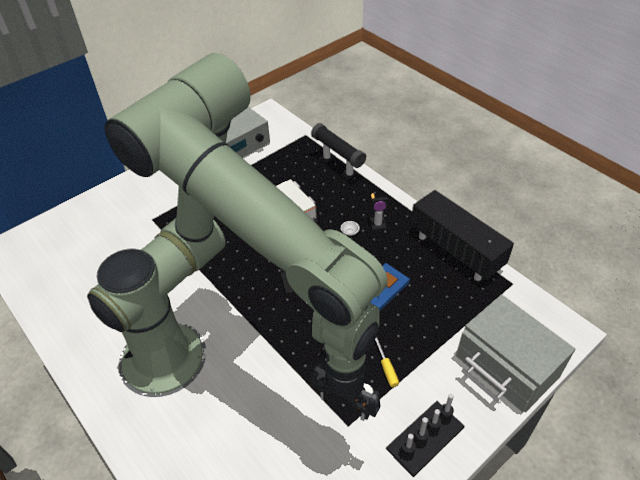

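Top view: lid at about (230,225) with its bar from (200,242) to (241,250); blank at (326,287); nest at (412,234) with the round pocket at (413,251). In the side view the arm hides most of this. Measuring with the top camera.

```bash
cat >> h.py <<'E'
def ray(f,uv,z):
    uv=np.atleast_2d(np.asarray(uv,float)); R,t,K=f['R'],f['t'],f['K']
    d=np.c_[uv,np.ones(len(uv))]@np.linalg.inv(K).T@R; C=-R.T@t
    return C+d*((z-C[2])/d[:,2])[:,None]
def proj(f,X):
    p=(np.atleast_2d(X)@f['R'].T+f['t'])@f['K'].T; return p[:,:2]/p[:,2:]
def big(m):
    n,l,s,c=cv2.connectedComponentsWithStats(m.astype(np.uint8)); i=1+np.argmax(s[1:,4]); return l==i
def cnt(m): return max(cv2.findContours(m.astype(np.uint8),cv2.RETR_EXTERNAL,cv2.CHAIN_APPROX_NONE)[0],key=len)
E
python3 - <<'E'
from h import *
f=optics.grab_frame('top'); im=f['image']; hsv=cv2.cvtColor(im,cv2.COLOR_RGB2HSV)
H,S,V=[hsv[...,i].astype(int) for i in range(3)]
roi=np.zeros(H.shape,bool); roi[265:310,300:350]=1
m=big(roi&(V>130)&(S>30)); c=cnt(m)
P=ray(f,c[:,0],30)[:,:2].astype(np.float32); print('blank',m.sum(),cv2.minEnclosingCircle(P),cv2.fitEllipse(P), P.mean(0))
print(np.mean(ray(f,np.argwhere(m)[:,::-1],30),0))
roi[:]=0; roi[190:280,380:440]=1
m=big(roi&(H>100)&(H<130)&(S>120)&(V>60)); c=cnt(m)
P=ray(f,c[:,0],20)[:,:2].astype(np.float32);print('nest',cv2.minAreaRect(P),cv2.boxPoints(cv2.minAreaRect(P)))
roi[:]=0; roi[175:275,180:280]=1
m=big(roi&(V>150)&(S<40)); c=cnt(m)
h=cv2.approxPolyDP(cv2.convexHull(c),5,True)[:,0]; print('lid',h,ray(f,h,61))
lm=roi&(V<90)
x=cv2.resize(im[170:320,180:440],None,fx=3,fy=3,interpolation=cv2.INTER_CUBIC); cv2.imwrite('pics/z.png',x[:,:,::-1])
for l in('lid_handle','lid','blank_center','filter'):
    for d in optics.cut_out(f,l)[:2]:
        q=np.argwhere(d['region'])[:,::-1]; print(l,d['score'],len(q),q.mean(0),q.min(0),q.max(0))
E
```

```text
blank 374 ((442.2962646484375, -33.544464111328125), 25.418981552124023) ((442.28125, -33.571537017822266), (48.96928787231445, 49.21602249145508), 35.3405876159668) [442.08853  -33.460747]
[442.21472412 -33.57637989  30.        ]
nest ((582.9954223632812, -231.04684448242188), (178.06341552734375, 93.00731658935547), 5.589506149291992) [[ 489.85754 -193.43604]
 [ 498.9165  -286.00116]
 [ 676.1333  -268.65765]
 [ 667.07434 -176.09253]]
lid [[205 186]
 [266 197]
 [251 265]
 [189 254]] [[659.86388722 265.54291663  61.        ]
 [641.44922726 119.00830305  61.        ]
 [477.5549734  141.03394152  61.        ]
 [494.7118294  286.61914538  61.        ]]
lid_handle 0.81 4597 [228.07939961 225.86708723] [190 185] [266 266]
lid 0.82 4469 [228.07451331 225.5641083 ] [190 186] [265 265]
blank_center 0.76 369 [325.76693767 286.97560976] [315 277] [336 297]
blank_center 0.29 5145 [229.96773567 226.4079689 ] [190 184] [274 269]
filter 0.6 288 [409.42013889 216.56597222] [401 208] [419 225]
```

View pics/z.png

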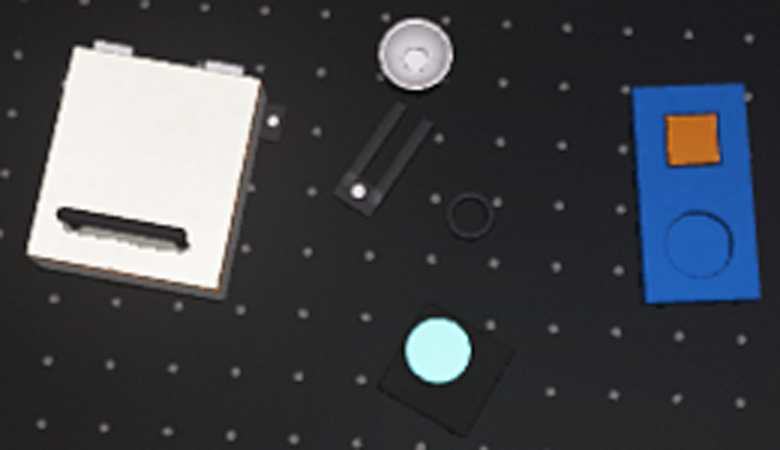

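```bash
cat > fit.py <<'E'
from h import *
from scipy.optimize import minimize
def boxpts(x,y,a,L,W,z0,z1):
    c,s=np.cos(a),np.sin(a); return np.array([[x+c*i*L/2-s*j*W/2,y+s*i*L/2+c*j*W/2,z] for i in(-1,1) for j in(-1,1) for z in(z0,z1)])
def fitbox(f,mask,p0,L,W,z0,z1,roi):
    S=8; r0,r1,c0,c1=roi
    M=cv2.resize(mask[r0:r1,c0:c1].astype(np.float32),None,fx=1,fy=1)
    def ren(p):
        uv=proj(f,boxpts(*p,L,W,z0,z1)); uv=(uv-[c0,r0]+.5)*S-.5
        im=np.zeros(((r1-r0)*S,(c1-c0)*S),np.uint8)
        h=cv2.convexHull(uv.astype(np.float32))
        cv2.fillConvexPoly(im,np.round(h*16).astype(np.int32),255,cv2.LINE_8,4)
        return cv2.resize(im,(c1-c0,r1-r0),interpolation=cv2.INTER_AREA)/255.
    cost=lambda p:((ren(p)-M)**2).sum()
    b=None
    p=np.array(p0,float)
    for k in range(3):
        sx=np.vstack([p]+[p+np.eye(3)[i]*[4,4,.04][i] for i in range(3)])
        q=minimize(cost,p,method='Nelder-Mead',options=dict(initial_simplex=sx,xatol=1e-3,fatol=1e-3,maxiter=400)); p=q.x
    return p,q.fun
E
python3 - <<'E'
from fit import *
f=optics.grab_frame('top'); im=f['image']; hsv=cv2.cvtColor(im,cv2.COLOR_RGB2HSV)
H,S,V=[hsv[...,i].astype(int) for i in range(3)]
np.savez('f0.npz',**{k:f[k] for k in('image','K','R','t')})
roi=np.zeros(H.shape,bool); roi[190:280,380:440]=1
m=big(roi&(H>95)&(H<130)&(S>110)&(V>45)); c=cnt(m)
m2=np.zeros(H.shape,np.uint8); cv2.fillPoly(m2,[c],1)
p,e=fitbox(f,m2,[583,-231,.1],175,90,0,20,(180,290,370,450)); print('nest',p,e,m2.sum())
R=lambda a:np.array([[np.cos(a),-np.sin(a)],[np.sin(a),np.cos(a)]])
# filter
m=big(roi&(H<25)&(S>120)&(V>80)); q=np.argwhere(m)[:,::-1]; F=ray(f,q,23).mean(0); print('filter',F, R(p[2]).T@(F[:2]-p[:2]))
# pocket: dark blue ring
for z in(20,):
  sub=V[236:268,396:430]; print(sub[::1,::1])
roi[:]=0; roi[175:275,180:280]=1
m=big(roi&(V>150)&(S<40)); c=cnt(m); m2=np.zeros(H.shape,np.uint8); cv2.fillPoly(m2,[c],1)
p,e=fitbox(f,m2,[568,203,-.14],170,150,53,61,(170,285,175,285)); print('lid',p,e,m2.sum())
p,e=fitbox(f,m2,[568,203,-.14],170,150,60.9,61,(170,285,175,285)); print('lid',p,e,m2.sum())
hm=big((m2>0)&(V<60)); q=np.argwhere(hm)[:,::-1]
X=ray(f,q,98); print('handle raw',X.mean(0),[R(p[2]).T@(x[:2]-p[:2]) for x in (X.mean(0),)])
xx=(X[:,:2]-p[:2])@R(p[2]); print(xx.min(0),xx.max(0))
print('pred handle',p[:2]+R(p[2])@[85-140,0])
E
```

```text
nest [ 5.84182336e+02 -2.32079286e+02  9.68474626e-02] 36.61484044598232 2875
filter [ 624.55383454 -227.17323618   23.        ] [40.65671125  0.97929139]
[[179 177 178 ... 175 173 179]
 [179 180 179 ... 175 174 179]
 [179 179 178 ... 176 176 178]
 ...
 [190 187 186 ... 180 179 180]
 [191 187 185 ... 181 182 181]
 [193 186 185 ... 183 184 185]]
lid [ 5.70165977e+02  2.03888359e+02 -1.23296956e-01] 83.47258746635907 4634
lid [ 5.69462587e+02  2.03397568e+02 -1.21389980e-01] 81.62843521722415 4634
handle raw [514.23535579 209.84068223  98.        ] [array([-55.60103943,  -0.29187913])]
[-64.07593716 -50.01156221] [-50.4872242  49.3729284]
pred handle [514.86731659 210.05763239]
```

```bash
python3 - <<'E'
from fit import *
d=np.load('f0.npz'); f={k:d[k] for k in d}; V=f['image'][...,2].astype(float)
x=cv2.resize(f['image'][190:280,380:445],None,fx=8,fy=8,interpolation=cv2.INTER_CUBIC); cv2.imwrite('pics/n.png',x[:,:,::-1])
p=np.array([584.18,-232.08,.0968]);c,s=np.cos(p[2]),np.sin(p[2])
c0=p[:2]+np.array([c,s])*-42.5; print('pred',c0)
# radial edges on plane z=20: sample profile along each direction
out=[]
for a in np.arange(0,2*np.pi,np.pi/18):
    rr=np.arange(15,36,.5); P=np.c_[c0[0]+rr*np.cos(a),c0[1]+rr*np.sin(a),np.full(len(rr),20)]
    uv=proj(f,P).astype(np.float32); v=cv2.remap(V.astype(np.float32),uv[:,0].reshape(1,-1),uv[:,1].reshape(1,-1),cv2.INTER_LINEAR)[0]
    g=np.gradient(v); i=np.argmin(v); j=i+np.argmax(g[i:]); out.append((a,rr[i],rr[j],v.min(),v[0],v[-1]))
o=np.array(out); print(np.round(o,1)[::2])
ok=o[:,3]<o[:,5]-25
for col in(1,2):
    P=c0+o[ok,col][:,None]*np.c_[np.cos(o[ok,0]),np.sin(o[ok,0])]
    A=np.c_[2*P,np.ones(len(P))]; q=np.linalg.lstsq(A,(P**2).sum(1),rcond=None)[0]; print(ok.sum(),q[:2],np.sqrt(q[2]+(q[:2]**2).sum()))
E
```

```text
pred [ 541.87896217 -236.18757815]
[[  0.   23.   26.  111.6 181.3 178.5]
 [  0.3  23.5  27.  110.8 182.5 177.9]
 [  0.7  25.   27.  140.9 182.6 177.2]
 [  1.   27.   28.5 156.2 182.4 178.1]
 [  1.4  26.5  29.  164.9 181.7 182.4]
 [  1.7  27.5  29.5 170.5 183.3 183.8]
 [  2.1  28.   30.  171.8 184.  185.9]
 [  2.4  28.5  29.5 171.  183.8 185. ]
 [  2.8  28.   30.  169.8 180.9 185.1]
 [  3.1  28.   29.5 170.1 180.5 184.6]
 [  3.5  28.   30.  169.2 180.2 183.7]
 [  3.8  27.5  29.5 164.6 182.7 184.9]
 [  4.2  26.5  28.  144.4 181.9 179.4]
 [  4.5  24.5  26.5  92.9 179.3 180.1]
 [  4.9  24.5  25.   84.8 180.1 178.8]
 [  5.2  24.5  26.5  98.6 180.8 175.6]
 [  5.6  24.5  26.  103.2 181.4 175.2]
 [  5.9  24.   25.5 100.4 180.3 175.5]]
20 [ 539.41796433 -235.204874  ] 26.291337066321255
20 [ 540.08849179 -235.29040384] 27.728286558668174
```

View pics/n.png

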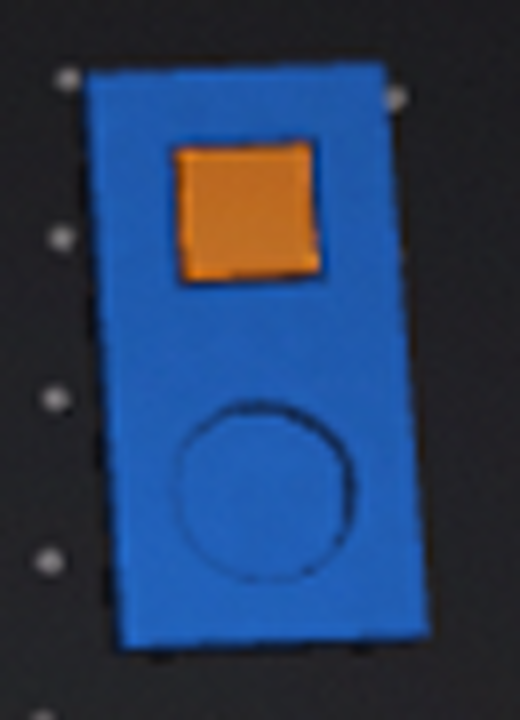

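```bash
cat >> h.py <<'E'
from scipy.spatial.transform import Rotation as Ro
def tool():
    s=sensors.get_state(); q=s['orientation']; return np.array(s['tcp_pos']),Ro.from_quat([q[1],q[2],q[3],q[0]]).as_matrix(),s
def plan(target,yaw):
    """yaw = world direction (rad) of jaw x axis mod pi; tool down. prints move in tool axes (turn about y first/last)"""
    p,R,s=tool(); print('t',s['t'],'tcp',p.round(1),'w',round(s['gripper_width'],1),'F',s['wrist_force'].round(1),'q',s['qpos'].round(2))
    print('tool axes cols\n',R.round(3)); 
    print('shift cm (tool axes)',(R.T@(np.array(target)-p)/10).round(2))
    x=np.array([np.cos(yaw),np.sin(yaw),0])
    if x@R[:,0]<0:x=-x
    y=np.array([0,0,-1.]); D=np.c_[x,y,np.cross(x,y)]
    print('rotvec deg (tool)',np.degrees(Ro.from_matrix(R.T@D).as_rotvec()).round(2))
    print('final-axes shift',(D.T@(np.array(target)-p)/10).round(2))
E
python3 - <<'E'
from h import *
plan([442.2,-33.6,120],.0968+np.pi/2)
plan([442.2,-33.6,120],.0968)
E
```

```text
t 1.7 tcp [ 186.4 -517.5  231.3] w 85.6 F [-0.1  0.4  0.2] q [-1.36  0.33 -0.19  1.05 -0.    1.44]
tool axes cols
 [[ 0.339 -0.     0.941]
 [-0.941 -0.     0.339]
 [ 0.    -1.    -0.   ]]
shift cm (tool axes) [-36.85  11.13  40.46]
rotvec deg (tool) [ 0.   14.27  0.  ]
final-axes shift [-45.69  11.13  30.13]
t 1.7 tcp [ 186.4 -517.5  231.3] w 85.6 F [-0.1  0.4  0.2] q [-1.36  0.33 -0.19  1.05 -0.    1.44]
tool axes cols
 [[ 0.339 -0.     0.941]
 [-0.941 -0.     0.339]
 [ 0.    -1.    -0.   ]]
shift cm (tool axes) [-36.85  11.13  40.46]
rotvec deg (tool) [  0.   -75.73  -0.  ]
final-axes shift [30.13 11.13 45.69]
```

Emit:
arm_command --moves '[[[-3.07, 0, 3.37, 0, 0, 0, 1], [-3.07, 0, 3.37, 0, 0, 0, 1], [-3.07, 0, 3.37, 0, 0, 0, 1], [-3.07, 0, 3.37, 0, 0, 0, 1], [-3.07, 0, 3.37, 0, 0, 0, 1], [-3.07, 0, 3.37, 0, 0, 0, 1], [-3.07, 0, 3.37, 0, 0, 0, 1], [-3.07, 0, 3.37, 0, 0, 0, 1], [-3.07, 0, 3.37, 0, 0, 0, 1], [-3.07, 0, 3.37, 0, 0, 0, 1]]]'

```text
t: 2.7
tcp_pos: [400.1, -112.7, 231.6]
orientation: [0.579, -0.578, 0.406, -0.407]
wrist_force: [0.7, -1.0, 0.3]
gripper_width: 85.3
```

Emit:
arm_command --moves '[[[-3.07, 0, 3.37, 0, 0, 0, 1], [-3.07, 0, 3.37, 0, 0, 0, 1], [0, 0, 0, 0, -8.4, 0, 1], [0, 0, 0, 0, -8.4, 0, 1], [0, 0, 0, 0, -8.4, 0, 1], [0, 0, 0, 0, -8.4, 0, 1], [0, 0, 0, 0, -8.4, 0, 1], [0, 0, 0, 0, -8.4, 0, 1], [0, 0, 0, 0, -8.4, 0, 1], [0, 0, 0, 0, -8.4, 0, 1]]]'

```text
t: 3.7
tcp_pos: [442.1, -33.8, 231.4]
orientation: [-0.707, 0.707, -0.016, 0.016]
wrist_force: [0.2, 0.2, -0.1]
gripper_width: 85.6
```

```bash
python3 - <<'E'
from h import *
plan([442.2,-33.6,100],.0968)
f=optics.grab_frame('side'); save(f,'s1.png'); np.savez('fs1.npz',**{k:f[k] for k in('image','K','R','t')})
E
```

```text
t 3.7 tcp [442.1 -33.8 231.4] w 85.6 F [ 0.2  0.2 -0.1] q [-0.24  0.13 -0.45  0.99 -0.    1.37]
tool axes cols
 [[ 0.999  0.     0.046]
 [-0.046 -0.     0.999]
 [ 0.    -1.    -0.   ]]
shift cm (tool axes) [1.000e-02 1.314e+01 2.000e-02]
rotvec deg (tool) [ 0.   -8.18  0.01]
final-axes shift [1.000e-02 1.314e+01 2.000e-02]
```

View pics/s1.png

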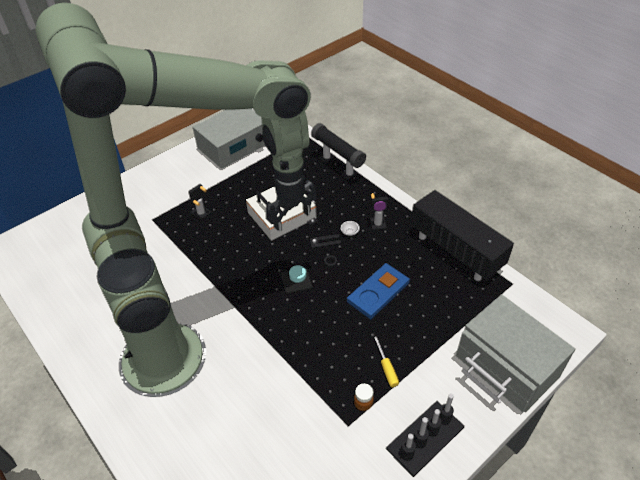

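Side view now shows the blank at (298,273) and the pocket at (369,296), both unobstructed. I'll cross-check them against the top view.

```bash
python3 - <<'E'
from h import *
d=np.load('fs1.npz'); f={k:d[k] for k in d}; im=f['image']
x=cv2.resize(im[225:325,270:420],None,fx=5,fy=5,interpolation=cv2.INTER_CUBIC); cv2.imwrite('pics/s1z.png',x[:,:,::-1])
for n,c,z,r in(('blank',(442.2,-33.6),30,25),('pocket',(540.3,-235),20,26.5)):
    y=x.copy(); a=np.linspace(0,2*np.pi,60); P=np.c_[c[0]+r*np.cos(a),c[1]+r*np.sin(a),0*a+z]
    uv=(proj(f,P)-[270,225]+.5)*5-.5
    for u in uv: cv2.circle(x,(int(round(u[0])),int(round(u[1]))),1,(255,0,0),-1)
cv2.imwrite('pics/s1o.png',x[:,:,::-1])
E
```

```text
(no output)
```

View pics/s1o.png

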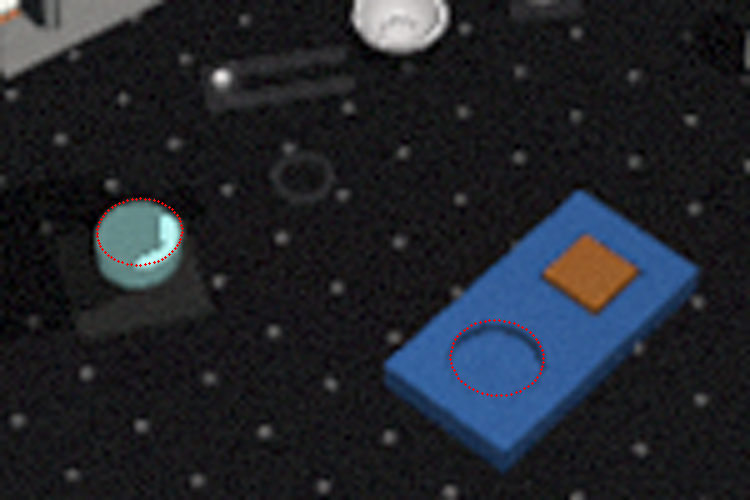

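View pics/s1z.png

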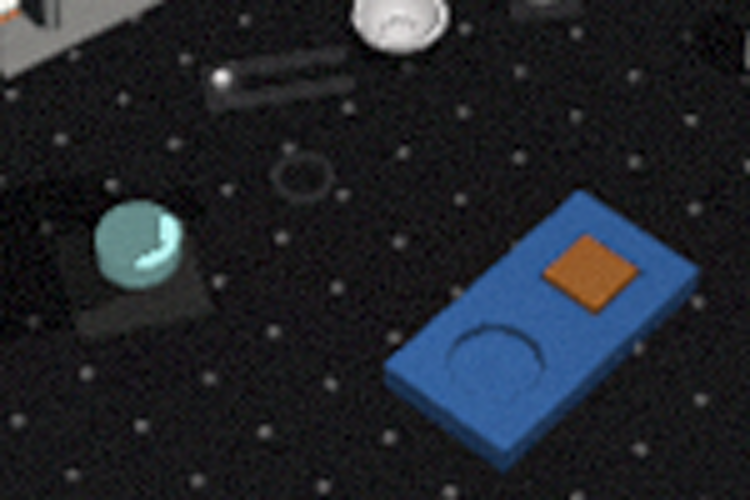

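The two views agree. I'll squeeze the blank along two perpendicular directions so it centres on the tool axis, which also calibrates the camera against the arm.

Emit:
arm_command --moves '[[[0, 4, 0, 0, 0, 0, 1], [0, 4, 0, 0, 0, 0, 1], [0, 4, 0, 0, 0, 0, 1], [0, 4, 0, 0, 0, 0, 1], [0, 2, 0, 0, 0, 0, 1], [0, 2, 0, 0, 0, 0, 1], [0, 1.1, 0, 0, 0, 0, 1], [0, 0, 0, 0, 0, 0, 0.45], [0, 0, 0, 0, 0, 0, 0.45], [0, 0, 0, 0, 0, 0, 0.45]]]'

```text
t: 4.75
tcp_pos: [443.0, -34.0, 21.7]
orientation: [-0.707, 0.707, -0.018, 0.019]
wrist_force: [-2.3, -0.0, 10.9]
gripper_width: 46.9
```

Emit:
arm_command --moves '[[[0, 0, 0, 0, 0, 0, 0.45], [0, 0, 0, 0, 0, 0, 0.45], [0, 0, 0, 0, 0, 0, 0.45], [0, 0, 0, 0, 0, 0, 0.45]]]'

```text
t: 5.15
tcp_pos: [443.0, -34.0, 21.9]
orientation: [-0.707, 0.707, -0.018, 0.019]
wrist_force: [-1.9, 0.4, 6.8]
gripper_width: 46.6
```

```bash
python3 - <<'E'
from h import *
plan([442.2,-33.6,20],-.046)
for n in('side','top'):
    f=optics.grab_frame(n); 
    u=proj(f,[442,-34,30])[0].astype(int); a=f['image'][u[1]-50:u[1]+50,u[0]-70:u[0]+70]
    cv2.imwrite(f'pics/g_{n}.png',cv2.resize(a,None,fx=5,fy=5,interpolation=cv2.INTER_CUBIC)[:,:,::-1])
E
```

```text
t 5.15 tcp [443.  -34.   21.9] w 46.6 F [-1.9  0.4  6.8] q [-0.24  0.41 -0.72  0.44 -0.    1.38]
tool axes cols
 [[ 0.999  0.002  0.052]
 [-0.052 -0.001  0.999]
 [ 0.002 -1.    -0.001]]
shift cm (tool axes) [-0.08  0.18  0.04]
rotvec deg (tool) [ 0.03 -0.37  0.13]
final-axes shift [-0.08  0.19  0.04]
```

View pics/g_side.png

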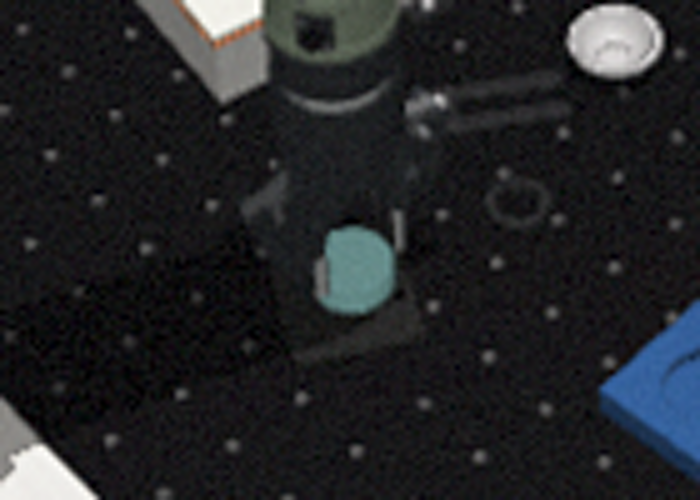

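View pics/g_top.png

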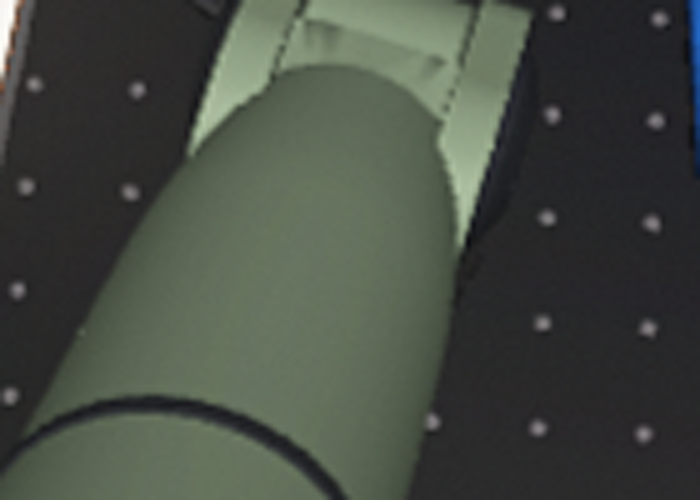

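Emit:
arm_command --moves '[[[0, 0, 0, 0, 0, 0, 1], [0, 0, 0, 0, 0, 0, 1], [0, 0, 0, 0, 0, 0, 1], [0, 0, 0, 0, -8.5, 0, 1], [0, 0, 0, 0, -8.5, 0, 1], [0, 0, 0, 0, -8.5, 0, 1], [0, 0, 0, 0, -8.5, 0, 1], [0, 0, 0, 0, -8.5, 0, 1], [0, 0, 0, 0, -8.5, 0, 1], [0, 0, 0, 0, -8.5, 0, 1]]]'

```text
t: 6.25
tcp_pos: [442.1, -33.8, 20.3]
orientation: [-0.622, 0.622, 0.337, -0.337]
wrist_force: [-0.3, -0.2, 0.5]
gripper_width: 85.4
```

```bash
python3 - <<'E'
from h import *
plan([442.2,-33.6,20],-.046)
for n in('side',):
    f=optics.grab_frame(n); 
    u=proj(f,[442,-34,30])[0].astype(int); a=f['image'][u[1]-50:u[1]+50,u[0]-70:u[0]+70]
    cv2.imwrite(f'pics/g2_{n}.png',cv2.resize(a,None,fx=5,fy=5,interpolation=cv2.INTER_CUBIC)[:,:,::-1])
E
```

```text
t 6.25 tcp [442.1 -33.8  20.3] w 85.4 F [-0.3 -0.2  0.5] q [-0.24  0.41 -0.72  0.43 -0.    0.34]
tool axes cols
 [[ 0.547  0.    -0.837]
 [ 0.837 -0.     0.547]
 [ 0.    -1.    -0.   ]]
shift cm (tool axes) [0.03 0.03 0.  ]
rotvec deg (tool) [ 0.   59.49  0.  ]
final-axes shift [0.01 0.03 0.02]
```

View pics/g2_side.png

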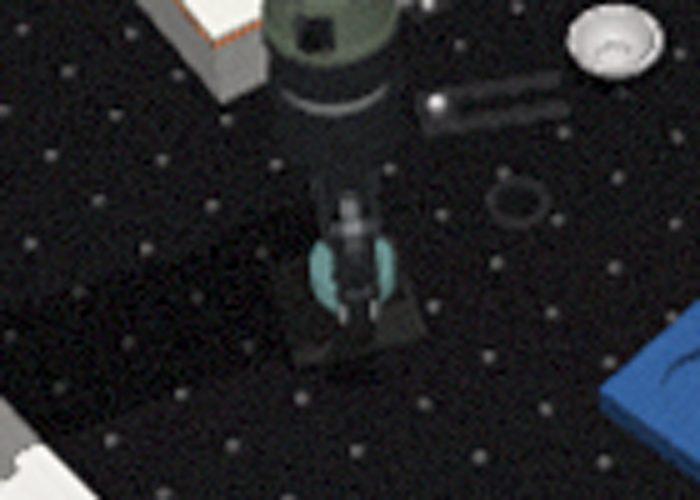

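Emit:
arm_command --moves '[[[0, 0, 0, 0, -8.5, 0, 1], [0, 0, 0, 0, -8.5, 0, 1], [0, 0, 0, 0, -8.5, 0, 1], [0, 0, 0, 0, -5, 0, 1], [0, 0, 0, 0, 0, 0, 0.45], [0, 0, 0, 0, 0, 0, 0.45], [0, 0, 0, 0, 0, 0, 0.45], [0, 0, 0, 0, 0, 0, 0.45], [0, 0, 0, 0, 0, 0, 0.45], [0, 0, 0, 0, 0, 0, 0.45]]]'

```text
t: 7.3
tcp_pos: [442.1, -33.9, 20.9]
orientation: [-0.513, 0.513, 0.486, -0.486]
wrist_force: [-2.0, -0.0, 8.4]
gripper_width: 46.8
```

Emit:
arm_command --moves '[[[0, 0, 0, 0, 0, 0, 1], [0, 0, 0, 0, 0, 0, 1], [0, 0, 0, 0, 0, 0, 1], [0, -4, 0, 0, 0, 0, 1], [0, -5, 0, 0, 0, 0, 1], [0, -5, 0, 0, 0, 0, 1], [0, 0, 0, 0, 0, 0, 1]]]'

```text
t: 8.0
tcp_pos: [446.3, -34.8, 166.2]
orientation: [-0.51, 0.516, 0.489, -0.485]
wrist_force: [0.8, -1.6, 0.1]
gripper_width: 85.4
```

```bash
python3 - <<'E'
from h import *
plan([442.2,-33.6,20],np.pi/2)
f=optics.grab_frame('side'); np.savez('fs2.npz',**{k:f[k] for k in('image','K','R','t')})
x=cv2.resize(f['image'][225:325,270:420],None,fx=5,fy=5,interpolation=cv2.INTER_CUBIC)
a=np.linspace(0,2*np.pi,90)
for n,c,z,r in(('blank',(442.1,-33.8),30,25),('pocket',(540.3,-235),20,26.5),('nestc',(540.3,-235),20,1)):
    uv=(proj(f,np.c_[c[0]+r*np.cos(a),c[1]+r*np.sin(a),0*a+z])-[270,225]+.5)*5-.5
    for u in uv: cv2.circle(x,(int(round(u[0])),int(round(u[1]))),0,(255,0,0),-1)
cv2.imwrite('pics/s2o.png',x[:,:,::-1])
E
```

```text
t 8.0 tcp [446.3 -34.8 166.2] w 85.4 F [ 0.8 -1.6  0.1] q [-0.24  0.19 -0.56  0.81  0.   -0.19]
tool axes cols
 [[ 0.052  0.011 -0.999]
 [ 0.999 -0.003  0.052]
 [-0.002 -1.    -0.011]]
shift cm (tool axes) [ 0.12 14.61  0.57]
rotvec deg (tool) [ 0.61 -3.01 -0.13]
final-axes shift [ 0.12 14.62  0.41]
```

View pics/s2o.png

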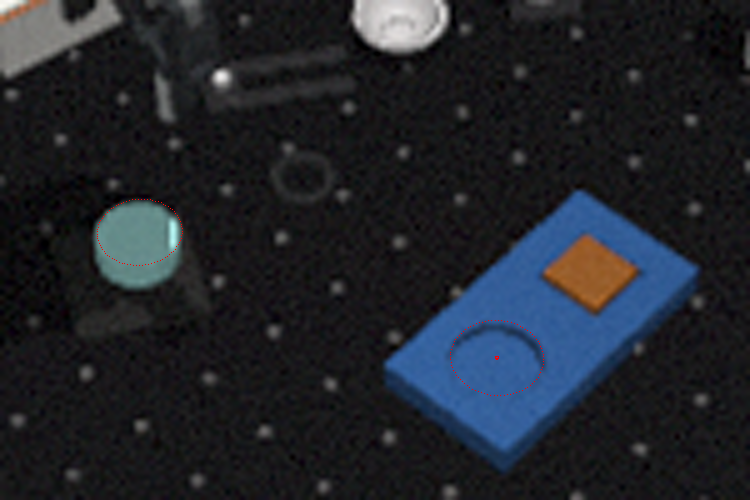

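```bash
python3 - <<'E'
from h import *
d=np.load('fs2.npz'); f={k:d[k] for k in d}
I=cv2.GaussianBlur(f['image'],(0,0),.6).astype(np.float32)
def prof(ch,c,z,r0,r1,pick):
    o=[]
    for a in np.arange(0,2*np.pi,np.pi/18):
        rr=np.arange(r0,r1,.25); P=np.c_[c[0]+rr*np.cos(a),c[1]+rr*np.sin(a),np.full(len(rr),z)]
        uv=proj(f,P).astype(np.float32); v=cv2.remap(I[...,ch],uv[:,0].reshape(1,-1),uv[:,1].reshape(1,-1),cv2.INTER_LINEAR)[0]
        o.append((a,rr[pick(v)],v.max()-v.min()))
    return np.array(o)
def circ(o,c,ok):
    P=np.array(c)+o[ok,1][:,None]*np.c_[np.cos(o[ok,0]),np.sin(o[ok,0])]
    A=np.c_[2*P,np.ones(len(P))]; q=np.linalg.lstsq(A,(P**2).sum(1),rcond=None)[0]; return q[:2].round(2),np.sqrt(q[2]+(q[:2]**2).sum()).round(2)
c=(540.3,-235)
o=prof(2,c,20,18,34,lambda v:(lambda i:i+np.argmax(np.gradient(v)[i:]) )(np.argmin(v)))
print(o[::3].round(1)); ok=o[:,2]>12; print('pocket',ok.sum(),circ(o,c,ok))
c=(442.1,-33.8)
o=prof(1,c,30,18,34,lambda v:np.argmin(np.gradient(v)))
print(o[::3].round(1))
# top edge directions away from cam (cam looks along +x+y): use far half
cd=f['R'][2,:2]; far=(np.c_[np.cos(o[:,0]),np.sin(o[:,0])]@cd)>0.05
print('blank far half',circ(o,c,far))
E
```

```text
[[ 0.  24.5 51.1]
 [ 0.5 23.  43.7]
 [ 1.  24.8 44.3]
 [ 1.6 24.8 43.7]
 [ 2.1 27.  27.5]
 [ 2.6 30.   7. ]
 [ 3.1 33.8  2.6]
 [ 3.7 18.8  3.3]
 [ 4.2 33.2  4.2]
 [ 4.7 29.2  8.3]
 [ 5.2 27.2 23.6]
 [ 5.8 26.2 48.2]]
pocket 22 (array([ 537.39, -237.23]), np.float64(27.69))
[[  0.   23.5 106.4]
 [  0.5  23.  105.5]
 [  1.   24.5 109.8]
 [  1.6  24.8 125.4]
 [  2.1  26.  132.6]
 [  2.6  27.2 118.9]
 [  3.1  33.   91. ]
 [  3.7  33.8  10.4]
 [  4.2  28.    8.2]
 [  4.7  33.8  60.6]
 [  5.2  25.2 179. ]
 [  5.8  24.  181.2]]
blank far half (array([439.73, -34.52]), np.float64(25.66))
```

Emit:
arm_command --moves '[[[0, 4, 0, 0, 0, 0, 1], [0, 4, 0, 0, 0, 0, 1], [0, 3, 0, 0, 0, 0, 1], [0, 3, 0, 0, 0, 0, 1], [0, 0, 0, 0, 0, 0, 1], [0, 0, 0, 0, 0, 0, 0.4], [0, 0, 0, 0, 0, 0, 0.4], [0, 0, 0, 0, 0, 0, 0.4], [0, 0, 0, 0, 0, 0, 0.4], [0, 0, 0, 0, 0, 0, 0.4]]]'

```text
t: 9.05
tcp_pos: [443.2, -34.0, 22.2]
orientation: [-0.512, 0.514, 0.487, -0.486]
wrist_force: [-1.8, 0.4, 8.3]
gripper_width: 46.5
```

Emit:
arm_command --moves '[[[0, 0, 0, 0, 0, 0, 0.4], [0, -1, 0, 0, 0, 0, 0.4], [0, -2, 0, 0, 0, 0, 0.4], [0, -3, 0, 0, 0, 0, 0.4], [0, -2, 0, 0, 0, 0, 0.4], [0, 0, 0, 0, 0, 0, 0.4], [0, 0, 0, 0, 0, 0, 0.4], [0, 0, 0, 0, 0, 0, 0.4]]]'

```text
t: 9.85
tcp_pos: [441.4, -33.6, 99.8]
orientation: [0.513, -0.513, -0.487, 0.487]
wrist_force: [-0.5, -0.6, -1.6]
gripper_width: 46.5
```

```bash
python3 - <<'E'
from h import *
plan([540,-235.8,100],1.5186)
f=optics.grab_frame('side'); p=tool()[0]
u=proj(f,p)[0].astype(int); a=f['image'][u[1]-50:u[1]+50,u[0]-70:u[0]+70]
cv2.imwrite('pics/g3.png',cv2.resize(a,None,fx=5,fy=5,interpolation=cv2.INTER_CUBIC)[:,:,::-1])
E
```

```text
t 9.85 tcp [441.4 -33.6  99.8] w 46.5 F [-0.5 -0.6 -1.6] q [-0.24  0.28 -0.65  0.65  0.   -0.19]
tool axes cols
 [[ 0.052 -0.001 -0.999]
 [ 0.999  0.     0.052]
 [ 0.    -1.     0.001]]
shift cm (tool axes) [-19.68  -0.03 -10.9 ]
rotvec deg (tool) [-0.05  0.    0.01]
final-axes shift [-19.68  -0.02 -10.9 ]
```

View pics/g3.png

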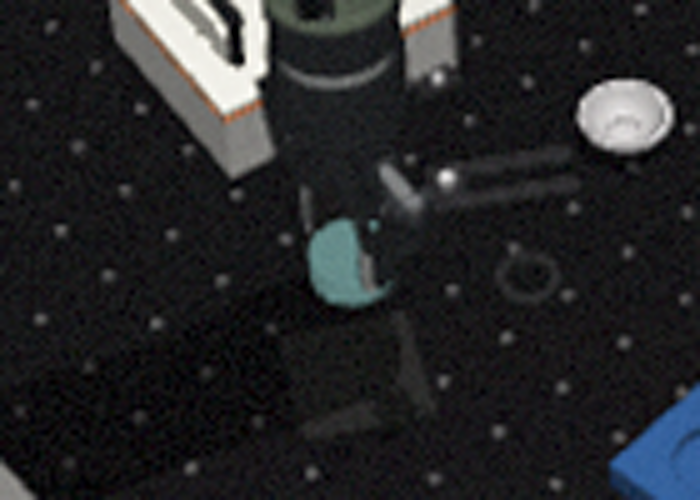

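Emit:
arm_command --moves '[[[-2, 0, -1.1, 0, 0, 0, 0.4], [-3.5, 0, -1.93, 0, 0, 0, 0.4], [-3.5, 0, -1.93, 0, 0, 0, 0.4], [-3.5, 0, -1.93, 0, 0, 0, 0.4], [-3.5, 0, -1.93, 0, 0, 0, 0.4], [-2.5, 0, -1.37, 0, 0, 0, 0.4], [-1.17, 0, -0.64, 0, 0, 0, 0.4], [0, 3, 0, 0, 0, 0, 0.4], [0, 1, 0, 0, 0, 0, 0.4], [0, 0, 0, 0, 0, 0, 0.4]]]'

```text
t: 10.9
tcp_pos: [537.3, -233.8, 57.7]
orientation: [0.515, -0.51, -0.486, 0.488]
wrist_force: [-0.6, 0.4, -1.4]
gripper_width: 46.5
```

Emit:
arm_command --moves '[[[0, 0, 0, 0, 0, 0, 0.4], [0, 0, 0, 0, 0, 0, 0.4], [0, 0, 0, 0, 0, 0, 0.4]]]'

```text
t: 11.2
tcp_pos: [540.6, -235.9, 61.4]
orientation: [-0.512, 0.513, 0.487, -0.487]
wrist_force: [0.8, 0.2, -0.6]
gripper_width: 46.6
```

```bash
python3 - <<'E'
from h import *
plan([540,-235.8,50],1.5186)
p=tool()[0]
a=np.linspace(0,2*np.pi,120)
for n in('side','top'):
    f=optics.grab_frame(n); np.savez('f3%s.npz'%n,**{k:f[k] for k in('image','K','R','t')})
    u=proj(f,p)[0].astype(int); o=[u[0]-60,u[1]-50]; x=cv2.resize(f['image'][o[1]:o[1]+100,o[0]:o[0]+120],None,fx=6,fy=6,interpolation=cv2.INTER_CUBIC)
    zb=p[2]-11
    for z in(zb+20,zb):
        uv=(proj(f,np.c_[p[0]+25*np.cos(a),p[1]+25*np.sin(a),0*a+z])-o+.5)*6-.5
        for u in uv: cv2.circle(x,(int(round(u[0])),int(round(u[1]))),0,(255,0,0),-1)
    cv2.imwrite(f'pics/g4{n}.png',x[:,:,::-1])
E
```

```text
t 11.2 tcp [ 540.6 -235.9   61.4] w 46.6 F [ 0.8  0.2 -0.6] q [-0.54  0.56 -0.3   0.71  0.   -0.48]
tool axes cols
 [[ 0.052  0.002 -0.999]
 [ 0.999 -0.001  0.052]
 [-0.001 -1.    -0.002]]
shift cm (tool axes) [0.01 1.14 0.07]
rotvec deg (tool) [ 0.09  0.03 -0.05]
final-axes shift [0.01 1.14 0.06]
```

View pics/g4side.png

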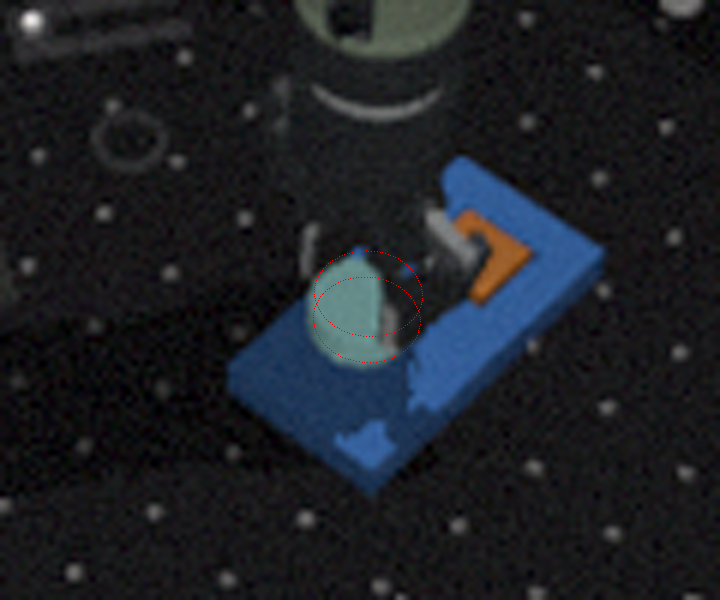

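View pics/g4top.png

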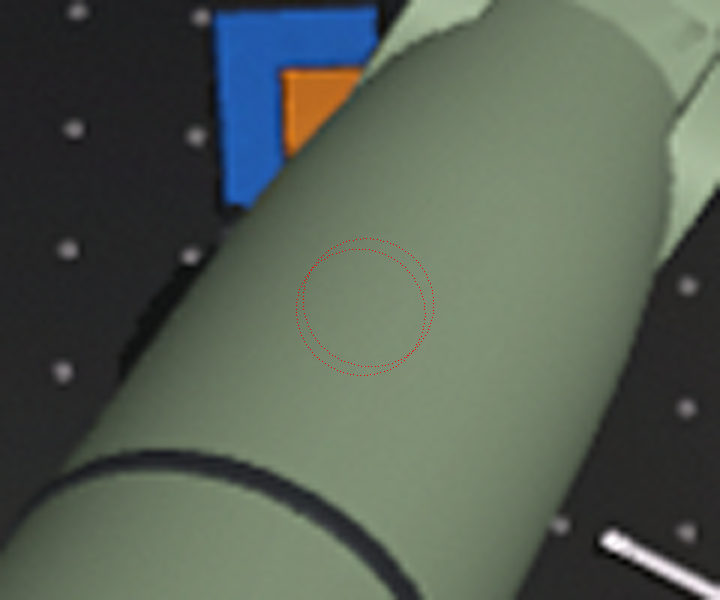

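Emit:
arm_command --moves '[[[0, 1.5, -0.12, 0, 0, 0, 0.4], [0, 1, 0, 0, 0, 0, 0.4], [0, 0.2, 0, 0, 0, 0, 0.4], [0, 0, 0, 0, 0, 0, 0.4], [0, 0, 0, 0, 0, 0, 0.4], [0, 0, 0, 0, 0, 0, 0.4]]]'

```text
t: 11.9
tcp_pos: [541.5, -236.2, 33.8]
orientation: [-0.513, 0.513, 0.487, -0.487]
wrist_force: [0.1, -0.1, -1.7]
gripper_width: 46.7
```

Emit:
arm_command --moves '[[[0, 0.1, 0, 0, 0, 0, 0.4], [0, 0.1, 0, 0, 0, 0, 0.4], [0, 0.1, 0, 0, 0, 0, 0.4], [0, 0.1, 0, 0, 0, 0, 0.4], [0, 0, 0, 0, 0, 0, 0.4]]]'

```text
t: 12.4
tcp_pos: [541.0, -235.9, 29.1]
orientation: [0.513, -0.513, -0.487, 0.487]
wrist_force: [1.1, 0.4, -1.2]
gripper_width: 46.6
```

Emit:
arm_command --moves '[[[0, 0.1, 0, 0, 0, 0, 0.4], [0, 0.1, 0, 0, 0, 0, 0.4], [0, 0.1, 0, 0, 0, 0, 0.4], [0, 0, 0, 0, 0, 0, 0.4], [0, 0, 0, 0, 0, 0, 0.4]]]'

```text
t: 12.9
tcp_pos: [541.1, -235.9, 26.2]
orientation: [0.513, -0.513, -0.487, 0.487]
wrist_force: [0.7, -0.1, -0.4]
gripper_width: 46.3
```

Emit:
arm_command --moves '[[[0, 0.1, 0, 0, 0, 0, 0.4], [0, 0.1, 0, 0, 0, 0, 0.4], [0, 0, 0, 0, 0, 0, 0.4], [0, 0, 0, 0, 0, 0, 0.4]]]'

```text
t: 13.3
tcp_pos: [541.2, -236.0, 24.3]
orientation: [-0.513, 0.513, 0.487, -0.487]
wrist_force: [0.3, -0.1, -0.6]
gripper_width: 46.8
```

Emit:
arm_command --moves '[[[0, 0.1, 0, 0, 0, 0, 0.4], [0, 0, 0, 0, 0, 0, 0.4], [0, 0, 0, 0, 0, 0, 0.4]]]'

```text
t: 13.6
tcp_pos: [541.2, -236.0, 24.2]
orientation: [-0.513, 0.513, 0.487, -0.487]
wrist_force: [-1.9, 0.8, 7.5]
gripper_width: 46.4
```

Emit:
arm_command --moves '[[[0, 0.1, 0, 0, 0, 0, 0.4], [0, 0, 0, 0, 0, 0, 0.4], [0, 0, 0, 0, 0, 0, 0.4]]]'

```text
t: 13.9
tcp_pos: [541.2, -236.0, 24.2]
orientation: [-0.513, 0.513, 0.487, -0.487]
wrist_force: [-4.3, 1.6, 14.3]
gripper_width: 46.7
```

The stop came at TCP z 24.2. That matches the pick height (22.2 above the 10 mm pad), so the blank is bottomed. Relieving the push and letting go.

Emit:
arm_command --moves '[[[0, -0.2, 0, 0, 0, 0, 0.4], [0, 0, 0, 0, 0, 0, 0.75], [0, 0, 0, 0, 0, 0, 0.9], [0, 0, 0, 0, 0, 0, 0.9], [0, 0, 0, 0, 0, 0, 0.9], [0, -1, 0, 0, 0, 0, 0.9], [0, -3, 0, 0, 0, 0, 0.9], [0, -4, 0, 0, 0, 0, 0.9], [0, -5, 0, 0, 0, 0, 0.9], [0, -4, 0, 0, 0, 0, 0.9]]]'

```text
t: 14.9
tcp_pos: [541.5, -236.1, 197.7]
orientation: [-0.512, 0.514, 0.487, -0.487]
wrist_force: [1.2, 0.3, 1.2]
gripper_width: 76.8
```

```bash
python3 - <<'E'
from h import *
plan([514.8,210,200],-.1215)
a=np.linspace(0,2*np.pi,120)
f=optics.grab_frame('side'); o=[310,230]; x=cv2.resize(f['image'][o[1]:o[1]+100,o[0]:o[0]+120],None,fx=6,fy=6,interpolation=cv2.INTER_CUBIC)
for z,r in((32,25),):
    uv=(proj(f,np.c_[540-2.4+r*np.cos(a),-235.8-1+r*np.sin(a),0*a+z])-o+.5)*6-.5
    for u in uv: cv2.circle(x,(int(round(u[0])),int(round(u[1]))),0,(255,0,0),-1)
cv2.imwrite('pics/g5.png',x[:,:,::-1])
f=optics.grab_frame('side'); save(f,'g5full.png')
E
```

```text
t 14.9 tcp [ 541.5 -236.1  197.7] w 76.8 F [1.2 0.3 1.2] q [-0.54  0.42 -0.14  1.01  0.   -0.48]
tool axes cols
 [[ 0.052  0.002 -0.999]
 [ 0.999 -0.001  0.052]
 [-0.001 -1.    -0.002]]
shift cm (tool axes) [44.41 -0.28  4.98]
rotvec deg (tool) [ 4.000e-02 -8.602e+01 -1.200e-01]
final-axes shift [  8.05  -0.23 -43.96]
```

View pics/g5.png

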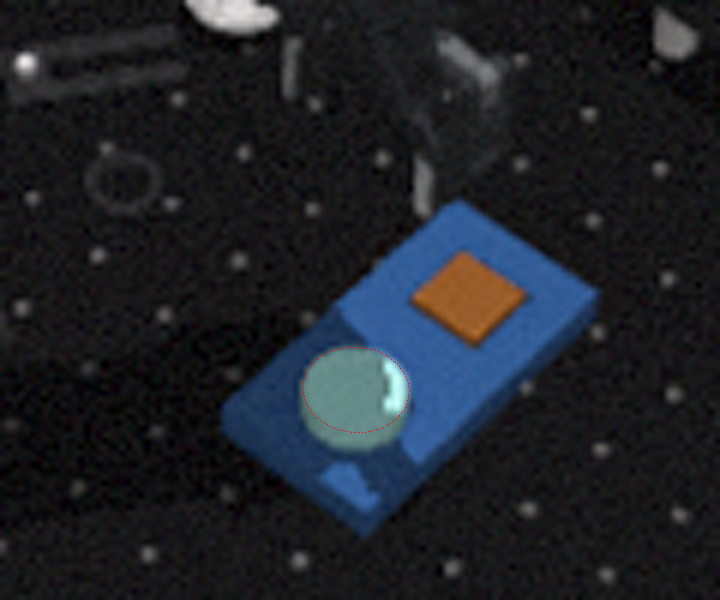

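Emit:
arm_command --moves '[[[2.4, 0, 0.3, 0, 0, 0, 1], [4.4, 0, 0.5, 0, 0, 0, 1], [4.7, 0, 0.5, 0, 0, 0, 1], [4.7, 0, 0.5, 0, 0, 0, 1], [4.7, 0, 0.5, 0, 0, 0, 1], [4.7, 0, 0.5, 0, 0, 0, 1], [4.7, 0, 0.5, 0, 0, 0, 1], [4.7, 0, 0.6, 0, 0, 0, 1], [4.7, 0, 0.6, 0, 0, 0, 1], [4.7, 0, 0.5, 0, 0, 0, 1]]]'

```text
t: 16.0
tcp_pos: [513.6, 211.9, 194.4]
orientation: [-0.513, 0.513, 0.487, -0.487]
wrist_force: [1.6, -0.5, 0.5]
gripper_width: 85.1
```

Emit:
arm_command --moves '[[[0, 0, 0, 0, -8.58, 0, 1], [0, 0, 0, 0, -8.58, 0, 1], [0, 0, 0, 0, -8.58, 0, 1], [0, 0, 0, 0, -8.58, 0, 1], [0, 0, 0, 0, -8.58, 0, 1], [0, 0, 0, 0, -8.58, 0, 1], [0, 0, 0, 0, -8.58, 0, 1], [0, 0, 0, 0, -8.58, 0, 1], [0, 0, 0, 0, -8.58, 0, 1], [0, 0, 0, 0, -8.58, 0, 1]]]'

```text
t: 17.0
tcp_pos: [514.0, 210.0, 194.2]
orientation: [0.042, -0.042, -0.706, 0.706]
wrist_force: [-0.6, 0.3, -0.5]
gripper_width: 85.6
```

Emit:
arm_command --moves '[[[0, 0, 0, 0, 0, 0, 1], [0, 0, 0, 0, 0, 0, 1], [0, 0, 0, 0, 0, 0, 1]]]'

```text
t: 17.3
tcp_pos: [514.2, 210.0, 194.3]
orientation: [0.045, -0.045, -0.706, 0.706]
wrist_force: [0.5, 0.0, -0.0]
gripper_width: 85.4
```

```bash
python3 - <<'E'
from h import *
plan([514.6,210,79],-.1215)
f=optics.grab_frame('top'); save(f,'t6.png'); np.savez('f6.npz',**{k:f[k] for k in('image','K','R','t')})
g=optics.grab_frame('side'); save(g,'s6.png')
im=f['image']; hsv=cv2.cvtColor(im,cv2.COLOR_RGB2HSV); roi=np.zeros(im.shape[:2],bool); roi[190:280,380:445]=1
m=roi&(hsv[...,0]>80)&(hsv[...,0]<100)&(hsv[...,2]>150); 
if m.sum(): m=big(m); c=cnt(m); print(m.sum(),cv2.minEnclosingCircle(ray(f,c[:,0],32)[:,:2].astype(np.float32)),ray(f,np.argwhere(m)[:,::-1],32).mean(0))
E
```

```text
t 17.3 tcp [514.2 210.  194.3] w 85.4 F [ 0.5  0.  -0. ] q [ 0.25  0.36 -0.24  0.97  0.   -1.19]
tool axes cols
 [[-0.992 -0.    -0.127]
 [ 0.127 -0.    -0.992]
 [ 0.    -1.     0.   ]]
shift cm (tool axes) [-0.04 11.53 -0.  ]
rotvec deg (tool) [-0.   -0.35  0.01]
final-axes shift [-0.04 11.53 -0.  ]
351 ((540.0344848632812, -235.21630859375), 24.97945785522461) [ 539.93585971 -235.14505652   32.        ]
```

View pics/t6.png

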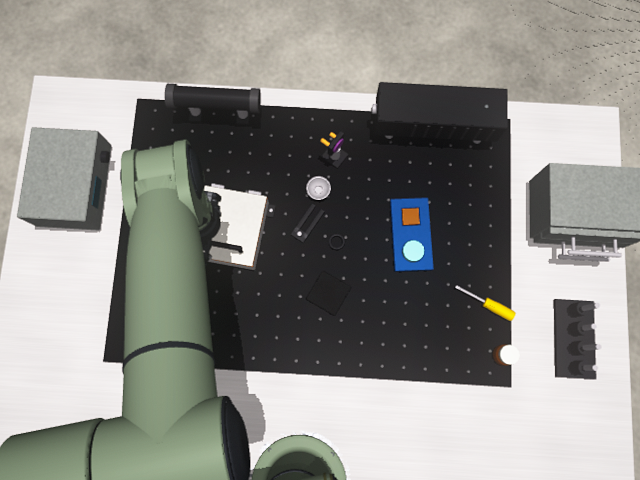

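View pics/s6.png

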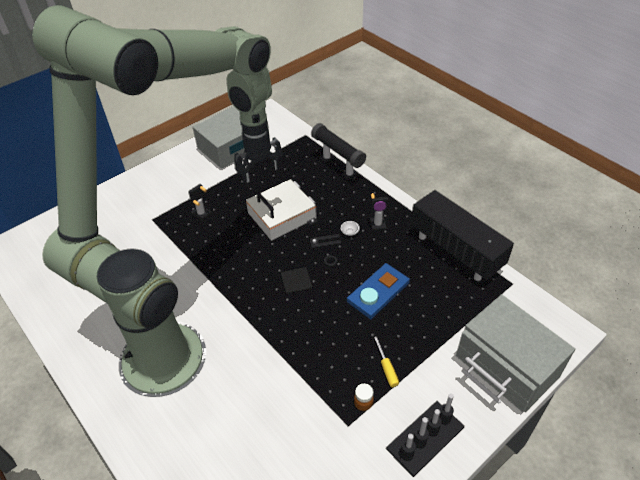

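Top view puts the blank at (540.0, -235.2), against a measured pocket centre of (540.1, -235.3), so it's seated. The side view at (262,205) shows the bar clear below the open gripper. Going down to the bar.

Emit:
arm_command --moves '[[[0, 3, 0, 0, 0, 0, 1], [0, 3, 0, 0, 0, 0, 1], [0, 2.5, 0, 0, 0, 0, 1], [0, 2, 0, 0, 0, 0, 1], [0, 1.2, 0, 0, 0, 0, 1], [0, 0, 0, 0, 0, 0, 1], [0, 0, 0, 0, 0, 0, 1]]]'

```text
t: 18.1
tcp_pos: [514.8, 210.2, 77.8]
orientation: [-0.044, 0.045, 0.706, -0.706]
wrist_force: [0.2, 0.3, -0.7]
gripper_width: 85.2
```

Emit:
arm_command --moves '[[[0, 0, 0, 0, 0, 0, 0.5], [0, 0, 0, 0, 0, 0, 0.3], [0, 0, 0, 0, 0, 0, 0.15], [0, 0, 0, 0, 0, 0, 0.05], [0, 0, 0, 0, 0, 0, 0], [0, 0, 0, 0, 0, 0, 0], [0, 0, 0, 0, 0, 0, 0], [0, 0, 0, 0, 0, 0, 0]]]'

```text
t: 18.9
tcp_pos: [515.7, 210.0, 77.8]
orientation: [0.044, -0.045, -0.706, 0.706]
wrist_force: [4.6, -0.5, -0.2]
gripper_width: 10.3
```

```bash
python3 - <<'E'
from h import *
plan([514.6,210,79],-.1215)
g=optics.grab_frame('side'); u=[262,205]; x=cv2.resize(g['image'][u[1]-50:u[1]+50,u[0]-60:u[0]+80],None,fx=5,fy=5,interpolation=cv2.INTER_CUBIC)
cv2.imwrite('pics/s7.png',x[:,:,::-1])
E
```

```text
t 18.9 tcp [515.7 210.   77.8] w 10.3 F [ 4.6 -0.5 -0.2] q [ 0.25  0.49 -0.38  0.7  -0.   -1.19]
tool axes cols
 [[-0.992  0.002 -0.125]
 [ 0.125 -0.    -0.992]
 [-0.002 -1.    -0.   ]]
shift cm (tool axes) [ 0.11 -0.13  0.01]
rotvec deg (tool) [ 0.01 -0.24 -0.14]
final-axes shift [ 0.11 -0.12  0.01]
```

View pics/s7.png

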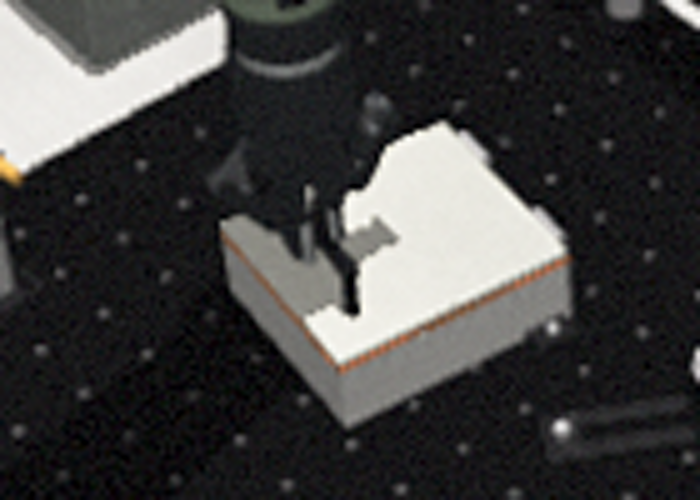

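Emit:
arm_command --moves '[[[-0.03, -0.1, 0, 0, 0, 0, 0], [-0.03, -0.1, 0, 0, 0, 0, 0], [-0.03, -0.1, 0, 0, 0, 0, 0], [0, 0, 0, 0, 0, 0, 0]]]'

```text
t: 19.35
tcp_pos: [516.0, 209.9, 79.2]
orientation: [0.044, -0.045, -0.706, 0.706]
wrist_force: [7.2, -0.5, -10.6]
gripper_width: 10.0
```

Emit:
arm_command --moves '[[[-0.03, -0.1, 0, 0, 0, 0, 0], [-0.03, -0.1, 0, 0, 0, 0, 0], [0, 0, 0, 0, 0, 0, 0]]]'

```text
t: 19.65
tcp_pos: [516.4, 209.8, 80.5]
orientation: [0.044, -0.044, -0.706, 0.706]
wrist_force: [9.0, 0.4, -12.9]
gripper_width: 10.1
```

Emit:
arm_command --moves '[[[-0.04, -0.1, 0, 0, 0, 0, 0], [-0.04, -0.1, 0, 0, 0, 0, 0], [0, 0, 0, 0, 0, 0, 0]]]'

```text
t: 19.95
tcp_pos: [517.4, 209.7, 83.3]
orientation: [0.044, -0.045, -0.706, 0.706]
wrist_force: [8.8, -0.2, -7.2]
gripper_width: 9.8
```

Emit:
arm_command --moves '[[[-0.04, -0.1, 0, 0, 0, 0, 0], [-0.04, -0.1, 0, 0, 0, 0, 0], [0, 0, 0, 0, 0, 0, 0], [0, 0, 0, 0, 0, 0, 0]]]'

```text
t: 20.35
tcp_pos: [518.3, 209.7, 85.7]
orientation: [-0.044, 0.045, 0.706, -0.706]
wrist_force: [8.0, -1.2, -6.9]
gripper_width: 10.1
```

Emit:
arm_command --moves '[[[-0.08, -0.15, 0, 0, 0, 0, 0], [-0.08, -0.15, 0, 0, 0, 0, 0], [-0.08, -0.15, 0, 0, 0, 0, 0], [-0.08, -0.15, 0, 0, 0, 0, 0], [-0.08, -0.15, 0, 0, 0, 0, 0], [-0.08, -0.15, 0, 0, 0, 0, 0], [0, 0, 0, 0, 0, 0, 0]]]'

```text
t: 21.05
tcp_pos: [522.0, 209.2, 94.9]
orientation: [-0.045, 0.044, 0.706, -0.706]
wrist_force: [4.8, 1.1, -5.9]
gripper_width: 9.5
```

Emit:
arm_command --moves '[[[-0.08, -0.15, 0, 0, 0, 0, 0], [-0.08, -0.15, 0, 0, 0, 0, 0], [-0.08, -0.15, 0, 0, 0, 0, 0], [-0.08, -0.15, 0, 0, 0, 0, 0], [-0.08, -0.15, 0, 0, 0, 0, 0], [0, 0, 0, 0, 0, 0, 0], [0, 0, 0, 0, 0, 0, 0], [0, 0, 0, 0, 0, 0, 0]]]'

```text
t: 21.85
tcp_pos: [525.7, 208.7, 102.6]
orientation: [-0.045, 0.044, 0.706, -0.706]
wrist_force: [3.8, 1.7, -7.7]
gripper_width: 9.6
```

```bash
python3 - <<'E'
from h import *
plan([525.9,209,102],-.1215)
g=optics.grab_frame('side'); u=[262,205]; x=cv2.resize(g['image'][u[1]-50:u[1]+50,u[0]-60:u[0]+80],None,fx=5,fy=5,interpolation=cv2.INTER_CUBIC)
cv2.imwrite('pics/s8.png',x[:,:,::-1])
print(sensors.get_state()['tcp_pos'])
E
```

```text
t 21.85 tcp [525.7 208.7 102.6] w 9.6 F [ 3.8  1.7 -7.7] q [ 0.25  0.47 -0.33  0.77  0.   -1.2 ]
tool axes cols
 [[-0.992 -0.001 -0.125]
 [ 0.125  0.    -0.992]
 [ 0.001 -1.    -0.   ]]
shift cm (tool axes) [-0.01  0.06 -0.04]
rotvec deg (tool) [ 0.   -0.22  0.04]
final-axes shift [-0.01  0.06 -0.03]
[525.72698411 208.63043382 102.6729741 ]
```

View pics/s8.png

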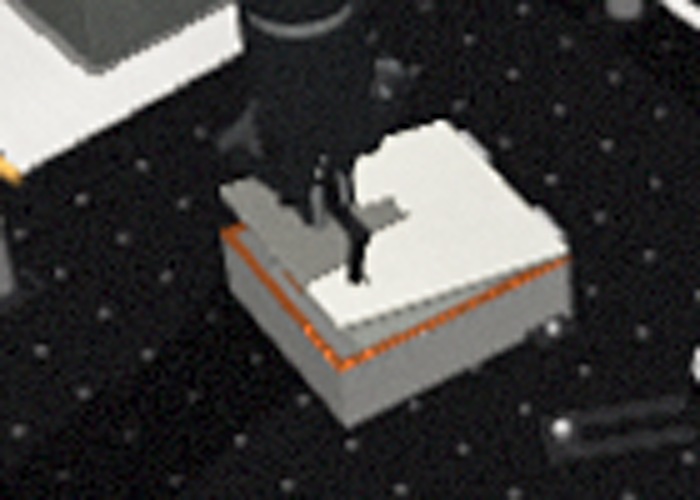

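Emit:
arm_command --moves '[[[0, 0, 0, 0, 0, 0, 0], [0, 0, 0, 0, 0, 0, 0], [0, 0, 0, 0, 0, 0, 0], [0, 0, 0, 0, 0, 0, 0], [0, 0, 0, 0, 0, 0, 0], [0, 0, 0, 0, 0, 0, 0], [0, 0, 0, 0, 0, 0, 0], [0, 0, 0, 0, 0, 0, 0], [0, 0, 0, 0, 0, 0, 0], [0, 0, 0, 0, 0, 0, 0]]]'

```text
t: 22.9
tcp_pos: [525.8, 208.6, 102.7]
orientation: [-0.045, 0.044, 0.706, -0.706]
wrist_force: [-0.7, 2.2, -7.2]
gripper_width: 10.0
```

```bash
python3 - <<'E'
from h import *
plan([525.9,209,102],-.1215)
f=optics.grab_frame('top'); im=f['image']; save(f,'t9.png')
hsv=cv2.cvtColor(im,cv2.COLOR_RGB2HSV); roi=np.zeros(im.shape[:2],bool); roi[190:280,380:445]=1
m=big(roi&(hsv[...,0]>80)&(hsv[...,0]<100)&(hsv[...,2]>150)); c=cnt(m); print(m.sum(),cv2.minEnclosingCircle(ray(f,c[:,0],32)[:,:2].astype(np.float32)))
d=np.load('f0.npz')['image']; print(proj(f,[[768,-40,60],[380,375,60]]))
g=optics.grab_frame('side'); save(g,'s9.png')
E
```

```text
t 22.9 tcp [525.8 208.6 102.7] w 10.0 F [-0.7  2.2 -7.2] q [ 0.25  0.47 -0.33  0.77  0.   -1.2 ]
tool axes cols
 [[-0.992 -0.001 -0.125]
 [ 0.125  0.    -0.992]
 [ 0.001 -1.    -0.   ]]
shift cm (tool axes) [-0.01  0.07 -0.04]
rotvec deg (tool) [ 0.   -0.22  0.04]
final-axes shift [-0.01  0.07 -0.04]
351 ((540.0344848632812, -235.21630859375), 24.97945785522461)
[[336.14544619 149.99676356]
 [145.4191854  301.25041651]]
```

View pics/s9.png

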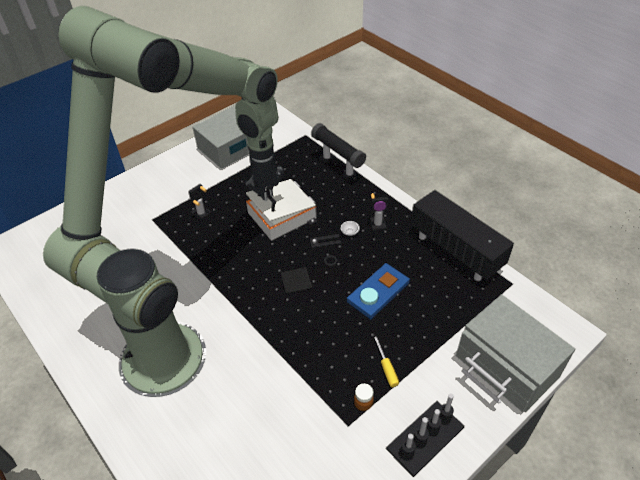

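The side view shows the lid ajar and held at (275,200), the blank in the nest at (369,296), and every bystander where it started. The arm is steady, so I'm handing in.

```bash
python3 -c "
from h import *
print(r.sign_off())"
```

```text
the job is handed in; nothing more can be done
None
```

The blank is seated in the round pocket and released. The lid is free of its seal and held ajar by its handle, and the job is handed in at about 23 s of the 64 s allowed. No verdict was reported.

**Blank:** I centred it with two perpendicular squeezes, picked it up and lowered it until it stopped firmly. The stop came exactly where the pick height said the blank would be fully down. The last top view put its centre at (540.0, -235.2), about 0.1 mm from the pocket centre at (540.1, -235.3). The side view shows it flat.

**Lid:** The highest pull reading was about 13 N (force is only read at the end of each call). The load then fell as the seal let go. The handle ended about 25 mm up and 10 mm toward the hinge, which puts the lid at roughly 0.18 rad with its front edge about 31 mm up. The side view agrees. Over the last second the tool moved only about 0.1 mm, with about 7 N still on the fingers.

**Bystanders:** None had visibly moved in the last pictures.

**Disagreements:**
- The side camera sits 2 to 3 mm off the arm and the top camera, so I corrected for that.
- The gripper width reads 2 to 3 mm under the true size of what it holds.
- The load while holding the lid, about 7 N, is higher than the 2 to 3 N expected. Some of it is probably the arm pushing slightly off the lid's arc.

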